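Spin-check a bench centrifuge rotor

ROBOT

A 6-joint arm with a two-finger parallel gripper is mounted at the origin on a cart in front of the work surface, level with it; the furniture and walls round the work are solid. World frame = base frame: x ahead of the robot, y to its left, z up, the work surface at z = 0. Lengths are in m, angles in rad, forces in N, time in s.
With the tool pointing down it reaches from about 0.225 to 0.725 m from the base axis. Payload 3.1 kg.
Tool frame: the origin (TCP) lies at the very end of the fingers, on their centre line; the grasp point (between the pads) lies 19 mm behind it; z points along the fingers, y is the line along which they close (so a half turn about z gives the same grasp; the last joint's range is limited). The gripper opens to 85 mm and grips with 20 to 120 N. Pads are 22 mm wide; open, the fingers measure 114 mm over their backs; the gripper's body (76 mm by 85 mm) begins 54 mm behind the grasp point. The pads swing forward as they close: fully open they stand 13 mm farther back than shut.
Start: joints at [-1.291, 0.048, 0.099, 1.622, 0, 1.443], TCP at [0.208, -0.482, 0.231] pointing down, gripper open.
Joint ranges: [-2.91, 2.91], [-0.99, 1.94], [-1.21, 1.42], [-2.12, 2.29], [-1.49, 1.47], [-3.14, 3.14]. Speed limits (rad/s): [2.79, 2.79, 3.14, 3.14, 3.14, 3.14].

INTERFACE

Orientations are given as a unit quaternion [x, y, z, w].
In Python, from rig import read_state, eyes, job gives the robot as it stands.
- The arm moves only by the tool drive_tool, never from a script. Its argument "series" is a list of rows, each a list of 3 entries, a list of its own where there are three numbers: the shift along the tool's x, y, z in m, then the turn, a rotation vector about the tool's x, y, z in rad, then the closure, from 0 (fully open) to 1 (shut). A call has 1 to 10 rows; each row shifts and turns the commanded pose from where the row before left it, along the tool's axes as they then stand; what a row does not reach is not made up. A row lasts 1/8 s, in which the tool goes at most 62.5 mm and 10.7 degrees, less where a joint would pass 70% of its speed; a pose out of reach is approached as far as the arm can. A call with a gripper value outside its range is refused whole. The fingers move at their own pace and stop on an object; "squeeze" is the grip in N (left out, the last holds). Time passes only in rows, so rows that do not move let the fingers close. It gives the time, the measured TCP pose, the force, the opening and the grip force at its end, in the units of the state.
- read_state(): the state, without advancing time (a new reading comes with each control period).
- eyes.snapshot(name): name is "scene" or "top" or "wrist"; returns the picture (480x640x3 uint8, red, green, blue); there is no depth.
- eyes.camera_info(name): a dict with "intrinsics" (3x3 intrinsics, pixels), "R" (3x3) and "t" (3): a world point X has camera coordinates R X + t; the wrist camera has in their place "mount" (4x4, takes a point from camera to tool coordinates, whose origin is the TCP and whose axes are the flange's). Camera axes: x right, y down, z forward; pixel columns grow to the right and rows downward; lengths in m; the calibration is good to about 2 mm. A picture is of the moment at which its call begins: read the wrist's pose just before it. camera_info takes no time and is no camera call.
- job.hand_in(): hands the job in; it is judged then, once.
The state is a dict: "t": time; "qpos": joint angles; "qd": joint speeds; "effort": joint torques, N m; "position": TCP position; "orientation": TCP orientation; "wrist_force": force on the tool from outside, world axes, zero at the start; "moment": the same for the moment, N m; "finger_gap": finger opening in m; "grip_force": force on a finger pad.
Only numpy, scipy, OpenCV 4.12 (cv2) and the standard library are available. Lean on these libraries where they do the work, as an engineer would, in place of code of your own. Each camera call takes 0.05 s, during which the arm holds its last target. There are 200 camera calls.

TASK

Swing the clear cover of the little centrifuge right aside, then spin the smooth rotor with a fingertip in the direction of the red arrow (anticlockwise seen from above) and take the finger away so that it runs on by itself; give it more strokes if needed until it has made at least one whole turn in all. The rotor sits on a delicate spindle, so stroke it lightly, always under 10 N. Once it has stopped, swing the cover fully shut again, and leave the timer, the amber vial and the slide box where they are.

Things in the scene. Friction and masses are not known exactly. Their poses are not given: they have to be found in the camera images.
- centrifuge: white bench centrifuge housing, fixed to the bench, 200 x 200 mm and 50 mm high, on it a grey round bowl (outer radius 90 mm, inner 77 mm, rim 64 mm above the bench). Origin: centre of its underside, on the rotor axis; x points to its rear (front panel at -x), y to its left, z up. Red arrow on its front right corner.
- drive: the fixed drive unit in the housing that carries the rotor; origin and axes as the housing's, so it tells nothing of the rotor's height. The rotor is a smooth flat aluminium disc, radius 68 mm, 12 mm thick, in its centre a low dark dome nut (radius 15 mm, 5 mm high), near its edge a red dot. Nothing to grip: stroke the flat top by friction, between radius 25 and 60 mm.
- rotor_axis (a point): fixed point of the housing on the rotor's vertical axis, 64 mm above the bench, level with the bowl rim; it does not move with the rotor. The height of the disc differs each time and is not measured: its flat top is 59 to 75 mm above the bench. It rests on a rubber mount that gives about 2 mm for each 5 N pressed on it (about 10 mm, then a hard stop).
- rotor (a joint): angle of the rotor in rad, 0 at the start, counts on over whole turns, growing anticlockwise seen from above (the red arrow's direction). It turns very easily and, released, runs down to a stop within a few seconds.
- cover_pivot (a point): point on the vertical pivot of the cover, at the housing's rear left corner (82 mm to the rear and 82 mm to the left of the rotor axis), 80 mm above the bench.
- cover (a joint): swing of the cover in rad: 0 = shut over the rotor (against its stop), 1.75 = fully aside (stop). Opens clockwise seen from above, towards the housing's left; stays where it is left; takes about 1 N at the knob.
- cover_knob (a point): middle of the grip of the upright black knob in the centre of the clear round cover (cover radius 78 mm, its top 85 mm above the bench), 116 mm from the pivot. It is fixed to the cover and turns with it. Round grip 18 mm in diameter, its top 9 mm above this point, grip foot 12 mm below it, above a 26 mm wide, 7 mm high flange.
- timer: white kitchen-type bench timer, 45 x 60 x 18 mm, loose, bystander; origin centre of underside
- amber_vial: amber vial with red cap, 33 mm diameter, 80 mm high, loose, bystander; origin centre of underside
- slide_box: small white cardboard slide box, 35 x 50 x 22 mm, loose, bystander; origin centre of underside

How it is judged:
By the outcome, as a careful person would: the job done as asked, in the order asked, and still so for the second after the job is handed in, with the robot touching nothing.
It also fails if it takes over 72 s, if anything falls off the work surface, if the arm or the gripper's body presses on something with over 40 N, if the wrist force passes 120 N, or if a joint passes its speed limit or range.

## Working session

There is one attempt and no reset: what is moved stays moved. The work goes in short steps, Python scripts to look and compute and a tool call to move; the robot and the scene stay as the last step left them, time stands still between calls to the robot, and variables do not carry over. Pictures are saved under pics/ and viewed, at most 10 in all, crops included, and the job is handed in when it is done.

Besides the shell and the picture viewer there is one more tool, called after "Emit:" as name([rows], argument=value, ...), one row to a line, values as JSON. drive_tool: Moves the arm, as the interface text tells. Its arguments: {"type":"object","properties":{"series":{"type":"array","items":{"type":"array"}},"squeeze":{"type":"number"}},"required":["series"]}

```bash
mkdir -p pics; python3 - <<'E'
from rig import read_state, eyes
import cv2
for n in("scene","top"):
    cv2.imwrite(f"pics/{n}0.png",eyes.snapshot(n)[:,:,::-1])
    i=eyes.camera_info(n);print(n,i)
s=read_state();print(s)
E
```

```text
scene {'intrinsics': array([[485.41409004,   0.        , 312.90012624],
       [  0.        , 485.41409004, 238.65334674],
       [  0.        ,   0.        ,   1.        ]]), 'R': array([[-0.75935249, -0.65058997,  0.01079296],
       [-0.34942921,  0.39374046, -0.85021625],
       [ 0.54889254, -0.64938521, -0.52632294]]), 't': array([0.44737686, 0.29257659, 0.55746954])}
top {'intrinsics': array([[561.75445021,   0.        , 322.53570468],
       [  0.        , 561.75445021, 251.42845021],
       [  0.        ,   0.        ,   1.        ]]), 'R': array([[-0.00723518, -0.99995384, -0.00632143],
       [-0.9882492 ,  0.00811541, -0.15263572],
       [ 0.15267997,  0.0051428 , -0.9882623 ]]), 't': array([0.02216842, 0.58397127, 0.96718178])}
{'t': 0.1, 'qpos': array([-1.29080111e+00,  4.86741693e-02,  9.77487339e-02,  1.62202417e+00,
        1.56880238e-06,  1.44299545e+00]), 'qd': array([ 0.00074819, -0.00089875,  0.00286597, -0.00116092, -0.00149413,
        0.0008871 ]), 'effort': array([ 3.96672607e-03, -3.39850938e+01,  3.20935786e+01,  1.58036489e-02,
       -7.90959098e-05,  7.99615776e-06]), 'position': array([ 0.20803983, -0.48140794,  0.23023265]), 'orientation': array([ 9.79284144e-01,  2.02488038e-01, -8.10681130e-05, -1.07358433e-03]), 'wrist_force': array([-0.05719136, -0.54246951, -0.6845663 ]), 'moment': array([ 0.03884066,  0.01897664, -0.05921163]), 'grip_force': 0.0, 'finger_gap': 0.08502234662552137}
```

View pics/top0.png

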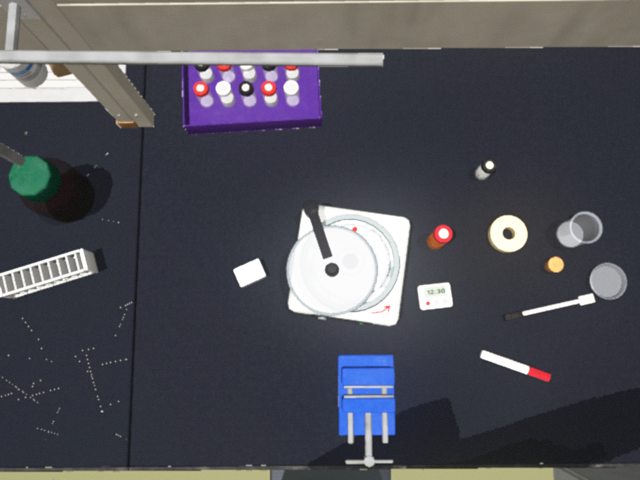

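View pics/scene0.png

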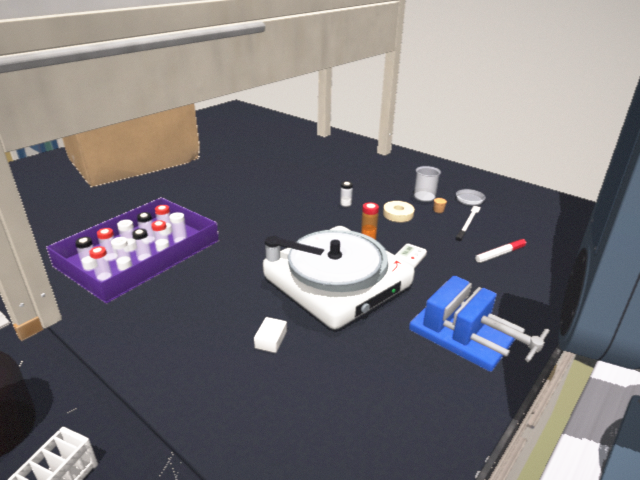

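The cover is partly open: knob at (332,269) and pivot at about (313,210) in the top view. The housing corners are near (305,205), (410,218), (396,325) and (289,309). The slide box is at (250,272), the timer at (435,296) and the vial at (440,237).

```bash
cat > h.py <<'E'
import numpy as np, cv2
from rig import read_state, eyes
from scipy.spatial.transform import Rotation as Ro
def ray(name,uv,z,pose=None):
    i=eyes.camera_info(name);K=i["intrinsics"]
    d=np.linalg.inv(K)@[uv[0],uv[1],1.]
    if name=="wrist":
        M=np.array(i["mount"]);R=Ro.from_quat(pose["orientation"]).as_matrix()
        o=R@M[:3,3]+pose["position"];d=R@M[:3,:3]@d
    else: o=-i["R"].T@i["t"];d=i["R"].T@d
    return o+d*(z-o[2])/d[2]
def cen(mask):
    n,l,s,c=cv2.connectedComponentsWithStats(mask.astype(np.uint8));k=1+np.argmax(s[1:,4]);return c[k],s[k]
E
python3 - <<'E'
from h import *
im=cv2.imread("pics/top0.png");
c=[ray("top",p,.05)[:2] for p in[(304,205),(411,217),(396,326),(288,311)]]
C=np.mean(c,0);print("corners",np.round(c,4),"C",C)
e=(c[0]-c[3]+c[1]-c[2]);yaw=np.arctan2(e[1],e[0]);print("yaw",yaw,np.linalg.norm(e)/2)
g=im.max(2)<60; m=np.zeros(g.shape,bool);m[258:282,322:345]=1
k,s=cen(g&m);K=ray("top",k,.113)[:2];print("knob",k,s,K)
R=np.array([[np.cos(yaw),-np.sin(yaw)],[np.sin(yaw),np.cos(yaw)]])
P=C+R@[.082,.082];v=K-P;print("pivot",P,"len",np.linalg.norm(v),"theta open",(yaw+np.radians(225)-np.arctan2(v[1],v[0])+np.pi)%(2*np.pi)-np.pi, "dir",np.arctan2(v[1],v[0]))
print("piv px",ray("top",(313,209),.09))
s=read_state();print(Ro.from_quat(s["orientation"]).as_matrix().round(3))
print(eyes.camera_info("wrist"))
for n,p in dict(box=(250,272),timer=(435,296),vial=(440,237)).items(): print(n,ray("top",p,.02)[:2])
E
```

```text
corners [[ 0.6689  0.0507]
 [ 0.645  -0.1427]
 [ 0.4499 -0.1103]
 [ 0.4775  0.0793]] C [ 0.56031895 -0.03076831]
yaw -0.15665549583687582 0.19568321464382438Traceback (most recent call last):
  File "<stdin>", line 7, in <module>
  File "h.py", line 13, in cen
    n,l,s,c=cv2.connectedComponentsWithStats(mask.astype(np.uint8));k=1+np.argmax(s[1:,4]);return c[k],s[k]
                                                                        ~~~~~~~~~^^^^^^^^^
    return _wrapfunc(a, 'argmax', axis=axis, out=out, **kwds)
    return bound(*args, **kwds)
ValueError: attempt to get argmax of an empty sequence
```

```bash
python3 -c "
import cv2
im=cv2.imread('pics/top0.png')[190:340,230:470]
cv2.imwrite('pics/crop0.png',cv2.resize(im,None,fx=3.3,fy=3.3,interpolation=cv2.INTER_CUBIC))"
```

```text
(no output)
```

View pics/crop0.png

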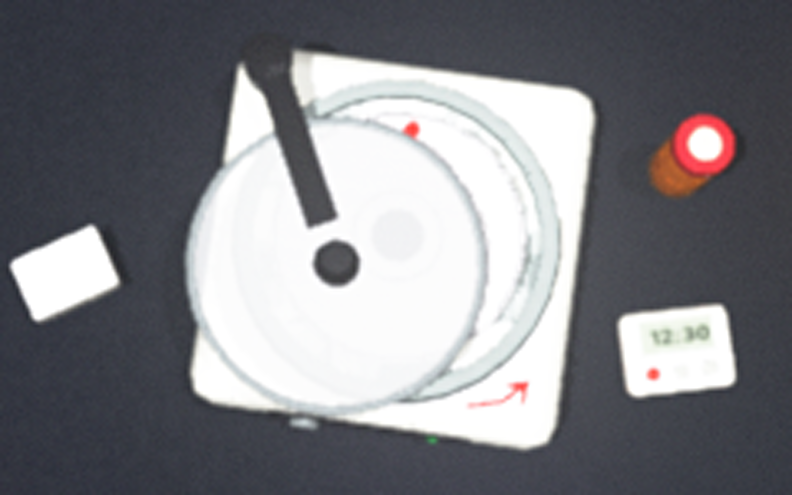

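The crop shows the knob top at (332,269.7), the pivot cap at (311,207.6), the dome nut at about (350.6,261), and the red dot at (355,229).

```bash
cat > geo.py <<'E'
from h import *
C=np.array([0.5603,-0.0308]);yaw=-0.13
E
python3 - <<'E'
from h import *
im=cv2.imread("pics/top0.png")
# housing: white-ish mask, min area rect via hull
g=(im.min(2)>150).astype(np.uint8);m=np.zeros_like(g);m[198:332,280:416]=1
cs,_=cv2.findContours(g*m,0,2);c=max(cs,key=cv2.contourArea);r=cv2.minAreaRect(c);b=cv2.boxPoints(r);print(b)
w=np.array([ray("top",p,.045)[:2] for p in b]);print(w.round(4),w.mean(0))
for i in range(4):
    d=w[(i+1)%4]-w[i];print(np.linalg.norm(d).round(4),np.arctan2(d[1],d[0]).round(3))
K=ray("top",(332.1,269.7),.113)[:2];print("knob",K)
for z in(.085,.095):
    P=ray("top",(311.2,207.6),z)[:2];v=K-P;print("pivot",P,np.linalg.norm(v),np.arctan2(v[1],v[0]))
print("nut",ray("top",(350.6,261.2),.072)[:2])
s=read_state();print(Ro.from_quat(s["orientation"]).as_matrix().round(3))
print(eyes.camera_info("wrist"))
for n,p in dict(box=(250,272),timer=(435,296),vial=(440,237)).items(): print(n,ray("top",p,.02)[:2])
E
```

```text
[[280.30222 310.55896]
 [295.35007 201.4621 ]
 [411.8577  217.5321 ]
 [396.80984 326.62897]]
[[ 0.4786  0.0933]
 [ 0.6769  0.0667]
 [ 0.6451 -0.145 ]
 [ 0.4488 -0.1124]] [ 0.56235948 -0.02435318]
0.2001 -0.134
0.2141 -1.72
0.1989 2.976
0.2078 1.427
knob [0.54259097 0.00155215]
pivot [0.65573293 0.03673431] 0.11848580993997165 -2.84011513932981
pivot [0.65337764 0.03648142] 0.11616255483422294 -2.836173447799626
nut [ 0.56225707 -0.03140081]
[[ 0.918  0.397 -0.001]
 [ 0.397 -0.918  0.002]
 [ 0.    -0.002 -1.   ]]
{'intrinsics': array([[352.40714009,   0.        , 324.07768461],
       [  0.        , 352.40714009, 247.57566787],
       [  0.        ,   0.        ,   1.        ]]), 'mount': array([[ 1.83130069e-04, -9.49835162e-01, -3.12750909e-01,
         8.03222517e-02],
       [ 9.99999957e-01,  2.45169769e-04, -1.59042882e-04,
         1.30062080e-03],
       [ 2.27741589e-04, -3.12750866e-01,  9.49835167e-01,
        -1.43401382e-01],
       [ 0.00000000e+00,  0.00000000e+00,  0.00000000e+00,
         1.00000000e+00]])}
box [0.55081664 0.15135709]
timer [ 0.50412659 -0.18650615]
vial [ 0.61321463 -0.19987359]
```

```bash
cat >> h.py <<'E'
def plan(goal,da,n,clo,a0=None,p0=None):
    """straight path to goal (world), turning world yaw by da, in n rows; prints rows"""
    s=read_state();R=Ro.from_quat(s["orientation"]).as_matrix()
    a=np.arctan2(R[1,0],R[0,0]) if a0 is None else a0
    d=(np.array(goal)-(s["position"] if p0 is None else p0))/n
    for k in range(n):
        c,q=np.cos(a),np.sin(a)
        print(f"[[{c*d[0]+q*d[1]:.4f},{q*d[0]-c*d[1]:.4f},{-d[2]:.4f}],[0,0,{-da/n:.4f}],{clo}],")
        a+=da/n
    print("end a",np.degrees(a))
E
python3 -c "
from h import *
plan([.543,.002,.20],np.radians(174),20,0.4)"
```

```text
[[0.0250,-0.0155,0.0015],[0,0,-0.1518],0.4],
[[0.0270,-0.0116,0.0015],[0,0,-0.1518],0.4],
[[0.0285,-0.0074,0.0015],[0,0,-0.1518],0.4],
[[0.0293,-0.0030,0.0015],[0,0,-0.1518],0.4],
[[0.0294,0.0015,0.0015],[0,0,-0.1518],0.4],
[[0.0288,0.0059,0.0015],[0,0,-0.1518],0.4],
[[0.0276,0.0102,0.0015],[0,0,-0.1518],0.4],
[[0.0257,0.0142,0.0015],[0,0,-0.1518],0.4],
[[0.0233,0.0180,0.0015],[0,0,-0.1518],0.4],
[[0.0203,0.0213,0.0015],[0,0,-0.1518],0.4],
[[0.0168,0.0241,0.0015],[0,0,-0.1518],0.4],
[[0.0130,0.0264,0.0015],[0,0,-0.1518],0.4],
[[0.0089,0.0280,0.0015],[0,0,-0.1518],0.4],
[[0.0045,0.0291,0.0015],[0,0,-0.1518],0.4],
[[0.0001,0.0294,0.0015],[0,0,-0.1518],0.4],
[[-0.0044,0.0291,0.0015],[0,0,-0.1518],0.4],
[[-0.0087,0.0281,0.0015],[0,0,-0.1518],0.4],
[[-0.0129,0.0264,0.0015],[0,0,-0.1518],0.4],
[[-0.0167,0.0242,0.0015],[0,0,-0.1518],0.4],
[[-0.0202,0.0214,0.0015],[0,0,-0.1518],0.4],
end a 197.36497793699422
```

Emit:
drive_tool([
  [[0.025,-0.0155,0.0015],[0,0,-0.152],0.4],
  [[0.027,-0.0115,0.0015],[0,0,-0.152],0.4],
  [[0.0285,-0.0075,0.0015],[0,0,-0.152],0.4],
  [[0.0295,-0.003,0.0015],[0,0,-0.152],0.4],
  [[0.0295,0.0015,0.0015],[0,0,-0.152],0.4],
  [[0.029,0.006,0.0015],[0,0,-0.152],0.4],
  [[0.0275,0.01,0.0015],[0,0,-0.152],0.4],
  [[0.0255,0.014,0.0015],[0,0,-0.152],0.4],
  [[0.0235,0.018,0.0015],[0,0,-0.152],0.4],
  [[0.0205,0.0215,0.0015],[0,0,-0.152],0.4],
])

```text
t: 1.35
position: [0.3758, -0.2384, 0.2157]
orientation: [0.568, 0.823, 0.0, -0.0]
wrist_force: [0.6, -0.1, 0.2]
finger_gap: 0.0507
grip_force: 0.0
```

Emit:
drive_tool([
  [[0.017,0.024,0.0015],[0,0,-0.152],0.4],
  [[0.013,0.0265,0.0015],[0,0,-0.152],0.4],
  [[0.009,0.028,0.0015],[0,0,-0.152],0.4],
  [[0.0045,0.029,0.0015],[0,0,-0.152],0.4],
  [[0,0.0295,0.0015],[0,0,-0.152],0.4],
  [[-0.0045,0.029,0.0015],[0,0,-0.152],0.4],
  [[-0.0085,0.028,0.0015],[0,0,-0.152],0.4],
  [[-0.013,0.0265,0.0015],[0,0,-0.152],0.4],
  [[-0.0165,0.024,0.0015],[0,0,-0.152],0.4],
  [[-0.02,0.0215,0.0015],[0,0,-0.152],0.4],
])

```text
t: 2.6
position: [0.542, 0.0036, 0.2005]
orientation: [-0.155, 0.988, 0.0, -0.001]
wrist_force: [0.2, -0.8, -0.6]
finger_gap: 0.0514
grip_force: 0.0
```

```bash
python3 - <<'E'
from h import *
s=read_state();im=eyes.snapshot("wrist");cv2.imwrite("pics/w1.png",im[:,:,::-1])
print(s["t"],s["position"],Ro.from_quat(s["orientation"]).as_matrix().round(3),s["qpos"],s["finger_gap"],s["wrist_force"])
E
```

```text
2.6 [0.54202051 0.00364192 0.20052316] [[-0.952 -0.306 -0.001]
 [-0.306  0.952  0.   ]
 [ 0.001  0.    -1.   ]] [-1.16939039e-01  8.86791234e-02  8.08387732e-02  1.56425223e+00
 -1.39419492e-04 -4.28255429e-01] 0.05137194660182252 [ 0.2214727  -0.81755918 -0.60508269]
```

View pics/w1.png

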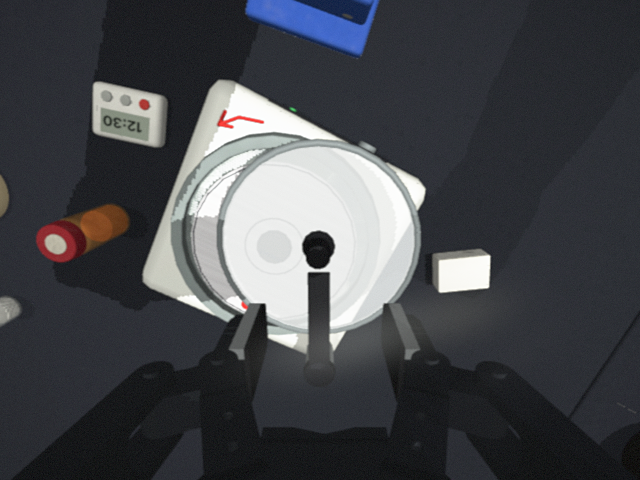

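The knob top is at about (318,243), the arm runs straight down the image to the pivot at (320,370), and the fingers straddle the arm line.

```bash
python3 - <<'E'
from h import *
s=read_state();R=Ro.from_quat(s["orientation"]).as_matrix()
for p,z in(((318,243),.113),((275,246),.072),((320,370),.09)):
    w=ray("wrist",p,z,s);print(w,"tool",(R.T@(w-s["position"])).round(4))
E
```

```text
[ 0.53797439 -0.00068774  0.113     ] tool [ 0.0077 -0.0054  0.0869]
[ 0.56376622 -0.02949408  0.072     ] tool [-0.0078 -0.0409  0.1278]
[0.65293189 0.03789297 0.09      ] tool [-0.1136 -0.0047  0.1101]
```

Emit:
drive_tool([
  [[0.004,-0.004,0.025],[0,0,0],0.4],
  [[0,0,0.03],[0,0,0],0.4],
  [[0,0,0.03],[0,0,0],0.4],
  [[0,0,0.0175],[0,0,0],0.4],
  [[0,0,0],[0,0,0],0.7],
  [[0,0,0],[0,0,0],1],
  [[0,0,0],[0,0,0],1],
  [[0,0,0],[0,0,0],1],
  [[0,0,0],[0,0,0],1],
], squeeze=25)

```text
t: 3.78
position: [0.5399, -0.0024, 0.0998]
orientation: [-0.152, 0.988, -0.0, 0.001]
wrist_force: [-1.4, -0.5, 1.6]
finger_gap: 0.0163
grip_force: 25.0
```

Emit:
drive_tool([
  [[-0.0008,0.014,0],[0,0,0.12],1],
  [[-0.0008,0.014,0],[0,0,0.12],1],
  [[-0.0008,0.014,0],[0,0,0.12],1],
  [[-0.0008,0.014,0],[0,0,0.12],1],
  [[-0.0008,0.014,0],[0,0,0.12],1],
  [[-0.0008,0.014,0],[0,0,0.12],1],
  [[-0.0008,0.014,0],[0,0,0.12],1],
  [[-0.0008,0.014,0],[0,0,0.12],1],
  [[-0.0008,0.014,0],[0,0,0.12],1],
  [[-0.0008,0.014,0],[0,0,0.12],1],
])

```text
t: 5.03
position: [0.5755, 0.1276, 0.0999]
orientation: [0.433, 0.901, 0.002, -0.003]
wrist_force: [-5.6, 6.0, 5.0]
finger_gap: 0.0169
grip_force: 25.6
```

Emit:
drive_tool([
  [[-0.0006,0.0115,0],[0,0,0.1],1],
  [[-0.0006,0.0115,0],[0,0,0.1],1],
  [[0,0.0045,0],[0,0,0.04],1],
  [[0,0,0],[0,0,0],1],
])

```text
t: 5.52
position: [0.5998, 0.1443, 0.1]
orientation: [0.535, 0.845, 0.004, -0.003]
wrist_force: [-2.7, 8.7, 2.4]
finger_gap: 0.0162
grip_force: 25.3
```

Emit:
drive_tool([
  [[0.001,0.003,0],[0,0,0.026],1],
  [[0,0.003,0],[0,0,0.026],1],
  [[0,0,0],[0,0,0],1],
])

```text
t: 5.9
position: [0.6035, 0.146, 0.0999]
orientation: [0.558, 0.83, 0.002, -0.003]
wrist_force: [-6.5, 6.9, 3.7]
finger_gap: 0.0162
grip_force: 25.8
```

Emit:
drive_tool([
  [[0,0.003,0],[0,0,0.0],1],
  [[0,0,0],[0,0,0],1],
])

```text
t: 6.15
position: [0.6037, 0.146, 0.0999]
orientation: [0.558, 0.83, -0.001, -0.005]
wrist_force: [-12.0, 4.4, 9.0]
finger_gap: 0.0162
grip_force: 26.2
```

Emit:
drive_tool([
  [[0,-0.004,0],[0,0,0],1],
  [[0,0,0],[0,0,0],0.5],
  [[0,0,0],[0,0,0],0.4],
  [[0,0,0],[0,0,0],0.4],
  [[0,0,-0.025],[0,0,0],0.4],
  [[0,0,-0.03],[0,0,0],0.4],
  [[-0.025,-0.0325,0],[0,0,0],1],
  [[-0.025,-0.0325,0],[0,0,0],1],
  [[-0.025,-0.0325,0],[0,0,0],1],
  [[-0.025,-0.0325,0],[0,0,0],1],
])

```text
t: 7.4
position: [0.5212, -0.0011, 0.1539]
orientation: [0.559, 0.829, -0.0, 0.0]
wrist_force: [0.7, 0.3, 0.5]
finger_gap: -0.0001
grip_force: 0.0
```

```bash
python3 - <<'E'
from h import *
im=eyes.snapshot("top");a=im[150:340,200:420];cv2.imwrite("pics/t2.png",cv2.resize(a[:,:,::-1],None,fx=3,fy=3,interpolation=cv2.INTER_CUBIC))
print(read_state())
E
```

```text
{'t': 7.45, 'qpos': array([-0.13570973,  0.03087489, -0.07227671,  1.47005749, -0.00474427,
        1.0539164 ]), 'qd': array([ 0.04800837,  0.04772383,  0.04977622, -0.02929662,  0.0516658 ,
        0.10013079]), 'effort': array([  2.2252652 , -31.45965457,  34.09248948,  -1.51488841,
         0.78217417,  -0.14571954]), 'position': array([ 0.51861719, -0.00480561,  0.15381364]), 'orientation': array([ 5.60349581e-01,  8.28251933e-01, -2.66109698e-03, -3.02614535e-05]), 'wrist_force': array([-2.35286608, -1.34395365,  0.53038134]), 'moment': array([-0.13676844,  0.15992616,  0.01910181]), 'grip_force': 0.0, 'finger_gap': -6.224292804271347e-05}
```

View pics/t2.png

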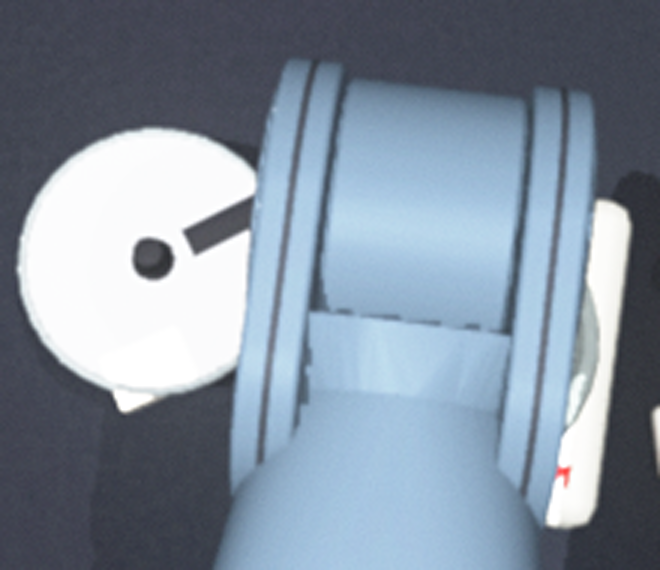

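The cover stands fully aside, with the knob at crop (152,258). The arm is over the bowl.

Emit:
drive_tool([
  [[-0.002,0.005,0.03],[0,0,0],1],
  [[0,0,0.03],[0,0,0],1],
  [[0,0,0.012],[0,0,0],1],
  [[0,0,0],[0,0,0],1],
  [[0,0,0],[0,0,0],1],
])

```text
t: 8.07
position: [0.5281, 0.0003, 0.0832]
orientation: [0.559, 0.829, 0.0, 0.001]
wrist_force: [-0.0, -0.7, -0.0]
finger_gap: 0.0003
grip_force: 0.0
```

Emit:
drive_tool([
  [[0,0,0.002],[0,0,0],1],
  [[0,0,0.001],[0,0,0],1],
  [[0,0,0],[0,0,0],1],
])

```text
t: 8.45
position: [0.5272, 0.0003, 0.079]
orientation: [0.559, 0.829, 0.0, 0.0]
wrist_force: [-0.5, 0.1, 0.8]
finger_gap: -0.0
grip_force: 0.0
```

Emit:
drive_tool([
  [[0,0,0.002],[0,0,0],1],
  [[0,0,0],[0,0,0],1],
])

```text
t: 8.7
position: [0.5269, 0.0003, 0.0766]
orientation: [0.559, 0.829, -0.0, -0.0]
wrist_force: [0.5, 0.7, 0.5]
finger_gap: 0.0004
grip_force: 0.0
```

Emit:
drive_tool([
  [[0,0,0.002],[0,0,0],1],
  [[0,0,0],[0,0,0],1],
])

```text
t: 8.95
position: [0.5268, 0.0004, 0.0745]
orientation: [0.559, 0.829, -0.0, -0.0]
wrist_force: [-0.1, 0.4, 0.9]
finger_gap: 0.0
grip_force: 0.0
```

Emit:
drive_tool([
  [[0,0,0.0015],[0,0,0],1],
  [[0,0,0],[0,0,0],1],
])

```text
t: 9.2
position: [0.5269, 0.0004, 0.0731]
orientation: [0.559, 0.829, -0.0, -0.0]
wrist_force: [-0.1, -0.7, -0.2]
finger_gap: 0.0001
grip_force: 0.0
```

Emit:
drive_tool([
  [[0,0,0.0015],[0,0,0],1],
  [[0,0,0],[0,0,0],1],
])

```text
t: 9.45
position: [0.5269, 0.0003, 0.0716]
orientation: [0.559, 0.829, -0.0, -0.0]
wrist_force: [0.3, 0.2, -0.0]
finger_gap: 0.0003
grip_force: 0.0
```

Emit:
drive_tool([
  [[0,0,0.001],[0,0,0],1],
  [[0,0,0],[0,0,0],1],
])

```text
t: 9.7
position: [0.527, 0.0004, 0.0707]
orientation: [0.559, 0.829, -0.0, -0.0]
wrist_force: [0.4, -0.2, 1.0]
finger_gap: -0.0002
grip_force: 0.0
```

Emit:
drive_tool([
  [[0,0,0.001],[0,0,0],1],
  [[0,0,0],[0,0,0],1],
])

```text
t: 9.95
position: [0.527, 0.0004, 0.0697]
orientation: [0.559, 0.829, -0.0, -0.0]
wrist_force: [0.5, -0.3, 0.4]
finger_gap: -0.0003
grip_force: 0.0
```

Emit:
drive_tool([
  [[0,0,0.001],[0,0,0],1],
  [[0,0,0],[0,0,0],1],
])

```text
t: 10.2
position: [0.5271, 0.0004, 0.069]
orientation: [0.559, 0.829, 0.0, 0.0]
wrist_force: [-0.6, 0.4, 0.4]
finger_gap: 0.0003
grip_force: 0.6
```

Emit:
drive_tool([
  [[0,0,0.001],[0,0,0],1],
  [[0,0,0],[0,0,0],1],
])

```text
t: 10.45
position: [0.5272, 0.0004, 0.0682]
orientation: [0.559, 0.829, 0.0, 0.0]
wrist_force: [-1.4, 1.3, 2.5]
finger_gap: -0.0001
grip_force: 1.4
```

Emit:
drive_tool([
  [[0,0,0.001],[0,0,0],1],
  [[0,0,0],[0,0,0],1],
])

```text
t: 10.7
position: [0.5272, 0.0005, 0.0673]
orientation: [0.559, 0.829, 0.0, 0.0]
wrist_force: [-1.6, 0.9, 5.0]
finger_gap: 0.0004
grip_force: 2.4
```

Emit:
drive_tool([
  [[0,0,-0.0004],[0,0,0],1],
  [[-0.0185,-0.0075,0],[0,0,0],1],
  [[-0.028,-0.0115,0],[0,0,0],1],
  [[-0.02,-0.008,-0.025],[0,0,0],1],
  [[0,0,-0.045],[0,0,0],1],
  [[0,0,-0.045],[0,0,0],1],
])

```text
t: 11.45
position: [0.5264, -0.0721, 0.1818]
orientation: [0.559, 0.829, -0.001, -0.001]
wrist_force: [-0.0, 0.1, -0.4]
finger_gap: -0.0003
grip_force: 0.0
```

```bash
cat > track.py <<'E'
from h import *
import sys
C=np.array([.562,-.031]);n=int(sys.argv[1]);last=None
for k in range(n):
    s=read_state();im=eyes.snapshot("wrist").astype(int)
    if k==0: cv2.imwrite(f"pics/trk_{s['t']:.2f}.png",im[:,:,::-1])
    red=(im[:,:,0]>130)&(im[:,:,1]<110)&(im[:,:,2]<110)
    N,l,st,c=cv2.connectedComponentsWithStats(red.astype(np.uint8))
    out=[]
    for i in range(1,N):
        if st[i,4]<4: continue
        w=ray("wrist",c[i],.069,s)[:2]-C
        if .045<np.hypot(*w)<.075: out.append((round(float(np.degrees(np.arctan2(w[1],w[0]))),0),round(float(np.hypot(*w)),3),int(st[i,4])))
    print(round(float(s["t"]),2),out)
E
python3 track.py 24
```

```text
11.45 [(-178.0, 0.056, 129)]
11.5 [(-163.0, 0.057, 116)]
11.55 [(-148.0, 0.058, 104)]
11.6 [(-134.0, 0.059, 100)]
11.65 [(-121.0, 0.06, 95)]
11.7 [(-108.0, 0.06, 94)]
11.75 [(-96.0, 0.061, 93)]
11.8 [(-84.0, 0.061, 92)]
11.85 [(-73.0, 0.062, 91)]
11.9 [(-62.0, 0.062, 89)]
11.95 [(-51.0, 0.062, 89)]
12.0 [(-41.0, 0.062, 91)]
12.05 [(-31.0, 0.061, 94)]
12.1 [(-22.0, 0.061, 96)]
12.15 [(-13.0, 0.061, 101)]
12.2 [(-3.0, 0.06, 102)]
12.25 [(5.0, 0.06, 105)]
12.3 [(14.0, 0.059, 109)]
12.35 [(22.0, 0.059, 114)]
12.4 [(30.0, 0.058, 120)]
12.45 [(38.0, 0.058, 123)]
12.5 [(45.0, 0.057, 122)]
12.55 [(52.0, 0.057, 128)]
12.6 [(59.0, 0.057, 132)][ WARN:0@0.807] global loadsave.cpp:1063 imwrite_ Unsupported depth image for selected encoder is fallbacked to CV_8U.
```

Emit:
drive_tool([
  [[0,0,0],[0,0,0],1],
  [[0,0,0],[0,0,0],1],
  [[0,0,0],[0,0,0],1],
  [[0,0,0],[0,0,0],1],
  [[0,0,0],[0,0,0],1],
  [[0,0,0],[0,0,0],1],
  [[0,0,0],[0,0,0],1],
  [[0,0,0],[0,0,0],1],
  [[0,0,0],[0,0,0],1],
  [[0,0,0],[0,0,0],1],
])

```text
t: 13.9
position: [0.527, -0.0714, 0.1822]
orientation: [0.559, 0.829, -0.0, 0.0]
wrist_force: [-0.6, -0.2, -0.4]
finger_gap: 0.0002
grip_force: 0.0
```

```bash
python3 track.py 6 2>/dev/null
```

```text
13.9 [(153.0, 0.055, 137)]
13.95 [(154.0, 0.055, 136)]
14.0 [(154.0, 0.055, 129)]
14.05 [(155.0, 0.055, 136)]
14.1 [(155.0, 0.055, 136)]
14.15 [(155.0, 0.055, 136)]
```

Emit:
drive_tool([
  [[0,0,0],[0,0,0],1],
  [[0,0,0],[0,0,0],1],
  [[0,0,0],[0,0,0],1],
  [[0,0,0],[0,0,0],1],
  [[0,0,0],[0,0,0],1],
  [[0,0,0],[0,0,0],1],
  [[0,0,0],[0,0,0],1],
  [[0,0,0],[0,0,0],1],
  [[0,0,0],[0,0,0],1],
  [[0,0,0],[0,0,0],1],
])

```text
t: 15.45
position: [0.527, -0.0714, 0.1822]
orientation: [0.559, 0.829, 0.0, 0.0]
wrist_force: [0.6, -0.2, 0.2]
finger_gap: 0.0
grip_force: 0.0
```

Emit:
drive_tool([
  [[0,0,0],[0,0,0],1],
  [[0,0,0],[0,0,0],1],
  [[0,0,0],[0,0,0],1],
  [[0,0,0],[0,0,0],1],
  [[0,0,0],[0,0,0],1],
  [[0,0,0],[0,0,0],1],
  [[0,0,0],[0,0,0],1],
  [[0,0,0],[0,0,0],1],
  [[0,0,0],[0,0,0],1],
  [[0,0,0],[0,0,0],1],
])

```text
t: 16.7
position: [0.527, -0.0714, 0.1822]
orientation: [0.559, 0.829, 0.0, -0.0]
wrist_force: [-1.1, 0.2, -0.6]
finger_gap: 0.0002
grip_force: 0.0
```

```bash
python3 track.py 4 2>/dev/null
```

```text
16.7 [(155.0, 0.055, 138)]
16.75 [(155.0, 0.055, 138)]
16.8 [(155.0, 0.055, 137)]
16.85 [(155.0, 0.055, 137)]
```

Emit:
drive_tool([
  [[0.0345,0.0305,0],[0,0,0],0.4],
  [[0.0345,0.0305,0],[0,0,0],0.4],
  [[0.0345,0.0305,0],[0,0,0],0.4],
  [[0.0345,0.0305,0],[0,0,0],0.4],
  [[0.0345,0.0305,0],[0,0,0],0.4],
  [[0,0,0],[0,0,0],0.4],
  [[0,0,0.01],[0,0,0],0.4],
  [[0,0,0],[0,0,0],0.4],
])

```text
t: 17.9
position: [0.6025, 0.1444, 0.1707]
orientation: [0.559, 0.829, -0.001, -0.001]
wrist_force: [-0.8, -0.5, -0.4]
finger_gap: 0.0511
grip_force: 0.0
```

```bash
python3 - <<'E'
from h import *
s=read_state();im=eyes.snapshot("wrist");cv2.imwrite("pics/w3.png",im[:,:,::-1]);print(s["position"],s["finger_gap"])
R=Ro.from_quat(s["orientation"]).as_matrix();i=eyes.camera_info("wrist");M=i["mount"]
w=np.array([.6037,.146,.113]);t=np.append(R.T@(w-s["position"]),1);c=np.linalg.inv(M)@t;print((i["intrinsics"]@c[:3]/c[2]))
E
```

```text
[0.60252206 0.14437707 0.17066626] 0.05110915550716294
[327.08483595 265.96141646   1.        ]
```

View pics/w3.png

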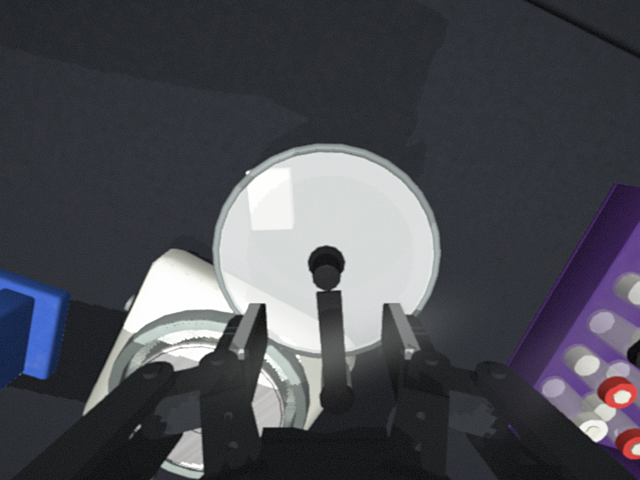

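The knob top is at (326,262), within a few pixels of the prediction, and the cover is aside.

Emit:
drive_tool([
  [[0.001,0.001,0.03],[0,0,0],0.4],
  [[0,0,0.03],[0,0,0],0.4],
  [[0,0,0.0115],[0,0,0],0.4],
  [[0,0,0],[0,0,0],0.7],
  [[0,0,0],[0,0,0],1],
  [[0,0,0],[0,0,0],1],
  [[0,0,0],[0,0,0],1],
  [[0,0,0],[0,0,0],1],
], squeeze=25)

```text
t: 18.95
position: [0.6035, 0.1463, 0.1022]
orientation: [0.559, 0.829, -0.001, 0.0]
wrist_force: [-4.8, -2.5, 3.5]
finger_gap: 0.0163
grip_force: 24.9
```

Emit:
drive_tool([
  [[-0.0008,-0.014,0],[0,0,-0.12],1],
  [[-0.0008,-0.014,0],[0,0,-0.12],1],
  [[-0.0008,-0.014,0],[0,0,-0.12],1],
  [[-0.0008,-0.014,0],[0,0,-0.12],1],
  [[-0.0008,-0.014,0],[0,0,-0.12],1],
  [[-0.0008,-0.014,0],[0,0,-0.12],1],
  [[-0.0008,-0.014,0],[0,0,-0.12],1],
])

```text
t: 19.82
position: [0.5409, 0.0774, 0.1022]
orientation: [0.171, 0.985, 0.0, 0.004]
wrist_force: [4.3, -2.2, -2.4]
finger_gap: 0.0164
grip_force: 24.5
```

Emit:
drive_tool([
  [[-0.0008,-0.014,0],[0,0,-0.12],1],
  [[-0.0008,-0.014,0],[0,0,-0.12],1],
  [[-0.0008,-0.014,0],[0,0,-0.12],1],
  [[-0.0008,-0.014,0],[0,0,-0.12],1],
  [[-0.0008,-0.014,0],[0,0,-0.12],1],
  [[-0.0006,-0.0115,0],[0,0,-0.1],1],
  [[0,0,0],[0,0,0],1],
])

```text
t: 20.7
position: [0.5398, -0.0031, 0.1022]
orientation: [-0.175, 0.985, -0.001, 0.002]
wrist_force: [0.8, -3.3, 1.1]
finger_gap: 0.0162
grip_force: 25.0
```

Emit:
drive_tool([
  [[-0.0006,-0.0115,0],[0,0,-0.1],1],
  [[-0.0006,-0.0115,0],[0,0,-0.1],1],
  [[0,-0.005,0],[0,0,-0.045],1],
  [[0,0,0],[0,0,0],1],
])

```text
t: 21.2
position: [0.551, -0.0273, 0.1021]
orientation: [-0.294, 0.956, -0.001, 0.0]
wrist_force: [-2.9, -4.5, 4.4]
finger_gap: 0.0165
grip_force: 25.8
```

Emit:
drive_tool([
  [[0,-0.003,0],[0,0,-0.025],1],
  [[0,0,0],[0,0,0],1],
])

```text
t: 21.45
position: [0.5524, -0.0294, 0.1021]
orientation: [-0.306, 0.952, -0.001, 0.0]
wrist_force: [-3.5, -3.2, 5.2]
finger_gap: 0.0161
grip_force: 25.9
```

Emit:
drive_tool([
  [[0,-0.003,0],[0,0,0],1],
  [[0,0,0],[0,0,0],1],
])

```text
t: 21.7
position: [0.5537, -0.0315, 0.1021]
orientation: [-0.307, 0.952, -0.001, -0.0]
wrist_force: [-4.5, -2.8, 7.3]
finger_gap: 0.0165
grip_force: 25.8
```

Emit:
drive_tool([
  [[0,-0.003,0],[0,0,-0.03],1],
  [[0,0,0],[0,0,0],1],
])

```text
t: 21.95
position: [0.5555, -0.0341, 0.1021]
orientation: [-0.321, 0.947, -0.001, -0.0]
wrist_force: [-5.3, -3.7, 5.9]
finger_gap: 0.0161
grip_force: 25.8
```

Emit:
drive_tool([
  [[0,-0.003,0],[0,0,-0.02],1],
  [[0,0,0],[0,0,0],1],
])

```text
t: 22.2
position: [0.5572, -0.0365, 0.1021]
orientation: [-0.33, 0.944, -0.001, -0.001]
wrist_force: [-5.6, -4.2, 6.8]
finger_gap: 0.0163
grip_force: 25.8
```

Emit:
drive_tool([
  [[0.001,-0.003,0],[0,0,-0.02],1],
  [[0,0,0],[0,0,0],1],
])

```text
t: 22.45
position: [0.5577, -0.0372, 0.1021]
orientation: [-0.34, 0.94, 0.002, -0.0]
wrist_force: [-6.9, 1.3, 8.1]
finger_gap: 0.0166
grip_force: 26.1
```

Emit:
drive_tool([
  [[0,-0.003,0],[0,0,-0.02],1],
  [[0,0,0],[0,0,0],1],
])

```text
t: 22.7
position: [0.558, -0.0373, 0.1019]
orientation: [-0.35, 0.937, 0.004, -0.001]
wrist_force: [-9.2, 6.2, 10.5]
finger_gap: 0.0165
grip_force: 26.8
```

Emit:
drive_tool([
  [[0,0.003,0],[0,0,0],1],
  [[0,0,0],[0,0,0],0.5],
  [[0,0,0],[0,0,0],0.4],
  [[0,0,0],[0,0,0],0.4],
  [[0,0,-0.02],[0,0,0],0.4],
  [[0,0,-0.03],[0,0,0],0.4],
  [[0.02,0,-0.05],[0,0,0],0.4],
  [[0.05,0,-0.02],[0,0,0],0.4],
  [[0.05,0,0],[0,0,0],0.4],
  [[0.05,0,0],[0,0,0],0.4],
])

```text
t: 23.95
position: [0.4298, -0.1515, 0.2212]
orientation: [-0.35, 0.937, -0.001, 0.001]
wrist_force: [0.5, -0.4, 1.0]
finger_gap: 0.0512
grip_force: 0.0
```

```bash
python3 - <<'E'
from h import *
im=eyes.snapshot("top");a=im[190:340,230:470];cv2.imwrite("pics/t4.png",cv2.resize(a[:,:,::-1],None,fx=3.3,fy=3.3,interpolation=cv2.INTER_CUBIC))
E
```

```text
(no output)
```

View pics/t4.png

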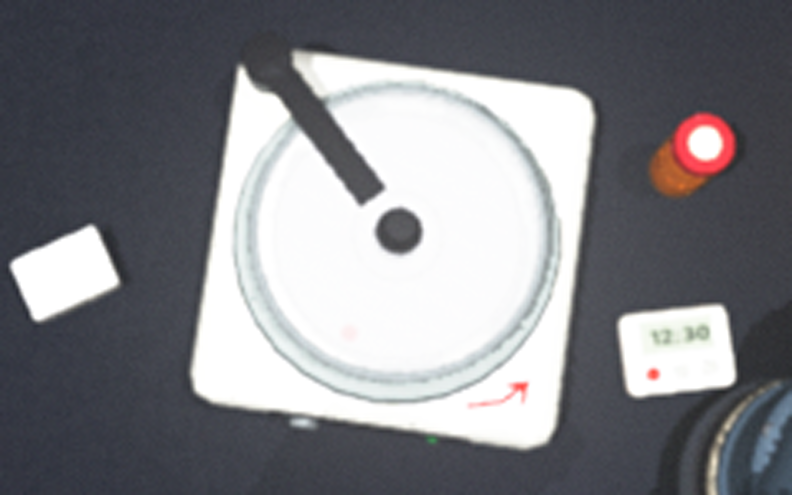

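The cover sits concentric over the bowl, with the knob at crop (398,231). The timer, vial and box are where they were. I'll check the knob angle before handing in.

```bash
python3 - <<'E'
from h import *
im=eyes.snapshot("top").astype(int);g=im.max(2)<75
def c(u,v,r=10):
    m=np.zeros(g.shape,bool);m[v-r:v+r,u-r:u+r]=1;return cen(g&m)[0]
k=c(351,260,8);K=ray("top",k,.113)[:2];P=ray("top",(311.2,207.6),.095)[:2];v=K-P
print(k,K,np.linalg.norm(v),"opening since start",-2.836-np.arctan2(v[1],v[0]))
print("yaw-based shut dir",np.radians(225)-2*np.pi-.145,np.arctan2(v[1],v[0]))
E
```

```text
[346. 261.] [ 0.55706803 -0.02185963] 0.11260204059609298 opening since start -0.2390555249500106
yaw-based shut dir -2.501194490192345 -2.5969444750499893
```

```bash
python3 - <<'E'
from h import *
im=eyes.snapshot("top");g=im.max(2)<110
m=np.zeros(g.shape,bool);m[251:269,342:360]=1
n,l,st,c=cv2.connectedComponentsWithStats((g&m).astype(np.uint8));print(st,c)
for k in((350.6,260),(c[1+np.argmax(st[1:,4])])):
    K=ray("top",k,.113)[:2];v=K-ray("top",(311.2,207.6),.095)[:2];print(K,np.linalg.norm(v),np.arctan2(v[1],v[0]))
E
```

```text
[[     0      0    640    480 307076]
 [   344    254     13     12    124]] [[319.48755357 239.49192382]
 [350.32258065 259.5       ]]
[ 0.55869542 -0.02958318] 0.11545239369451371 -2.5323777727875996
[ 0.55954441 -0.02913129] 0.11449760865169542 -2.5313714398981313
```

Emit:
drive_tool([
  [[-0.05,0.01,0],[0,0,0],1],
  [[-0.05,0.015,0],[0,0,0],1],
  [[-0.05,0.01,0],[0,0,0],1],
  [[-0.02,0,0.04],[0,0,0],1],
  [[0,0,0.04],[0,0,0],1],
  [[0,0,0.038],[0,0,0],1],
  [[0,0,0],[0,0,0],1],
])

```text
t: 24.98
position: [0.533, -0.011, 0.0983]
orientation: [-0.35, 0.937, 0.002, -0.004]
wrist_force: [0.2, 0.4, -0.5]
finger_gap: 0.0002
grip_force: 0.0
```

Emit:
drive_tool([
  [[0,-0.004,0],[0,0,0],1],
  [[0,-0.004,0],[0,0,0],1],
  [[0,0,0],[0,0,0],1],
])

```text
t: 25.35
position: [0.5428, -0.0194, 0.1048]
orientation: [-0.349, 0.937, -0.001, 0.002]
wrist_force: [-1.4, 0.1, -0.0]
finger_gap: -0.0002
grip_force: 0.0
```

Emit:
drive_tool([
  [[0,-0.003,0],[0,0,0],1],
  [[0,0,0],[0,0,0],1],
])

```text
t: 25.6
position: [0.5434, -0.0213, 0.1031]
orientation: [-0.349, 0.937, -0.0, 0.0]
wrist_force: [-0.7, 0.5, 0.8]
finger_gap: -0.0
grip_force: 0.0
```

Emit:
drive_tool([
  [[0,-0.003,0],[0,0,0],1],
  [[0,0,0],[0,0,0],1],
])

```text
t: 25.85
position: [0.544, -0.0221, 0.1027]
orientation: [-0.35, 0.937, 0.002, -0.001]
wrist_force: [-3.8, 3.9, 2.9]
finger_gap: 0.0
grip_force: 2.9
```

Emit:
drive_tool([
  [[0,-0.003,0],[0,0,0],1],
  [[0,0,0],[0,0,0],1],
])

```text
t: 26.1
position: [0.5442, -0.0224, 0.1025]
orientation: [-0.35, 0.937, 0.004, -0.002]
wrist_force: [-6.9, 6.8, 5.8]
finger_gap: -0.0003
grip_force: 6.0
```

The cover is hard against its stop, so I'll withdraw.

Emit:
drive_tool([
  [[0,0.02,0],[0,0,0],1],
  [[0,0.01,-0.01],[0,0,0],1],
  [[0,0,-0.04],[0,0,0],1],
  [[0,0,-0.05],[0,0,0],1],
  [[0.04,0,0],[0,0,0],1],
  [[0,0,0],[0,0,0],1],
  [[0,0,0],[0,0,0],1],
])

```text
t: 26.98
position: [0.4976, -0.0292, 0.2029]
orientation: [-0.349, 0.937, -0.0, 0.001]
wrist_force: [0.7, -0.4, -0.2]
finger_gap: 0.0003
grip_force: 0.0
```

```bash
python3 -c "
from rig import read_state,job
s=read_state();print(s['t'],s['position'],s['wrist_force'])
print(job.hand_in())"
```

```text
26.975 [ 0.49757728 -0.02923135  0.20292554] [ 0.67215167 -0.42842719 -0.24766921]
the job is handed in; nothing more can be done
None
```

I swung the cover fully aside and spun the rotor anticlockwise about 1.45 turns with one light stroke (about 5 N when last read, just before the stroke). Once it had stopped I shut the cover against its stop, left the timer, vial and slide box untouched, and handed in at 27 s.

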